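# Set out the bottle draining board

### The arm

A 7-joint arm with a two-finger parallel gripper is mounted at the origin on a cart in front of the work surface, level with it; the furniture and walls round the work are solid. World frame = base frame: x ahead of the robot, y to its left, z up, the work surface at z = 0. Lengths are in m, angles in rad, forces in N, time in s.
With the tool pointing down it reaches from about 0.4 to 0.85 m from the base axis. Payload 4.5 kg.
Tool frame: the origin (TCP) lies on the centre line of the jaws, within the pads' length; the fingertips stand 11 mm ahead of it and the grasp point (between the pads) lies 8 mm behind it; z points along the fingers, y is the line along which they close (so a half turn about z gives the same grasp; the last joint's range is limited). The gripper opens to 88 mm and grips with 3 to 60 N. Pads are 18 mm wide; open, the fingers measure 123 mm over their backs; the gripper's body (75 mm by 187 mm) begins 45 mm behind the grasp point.
Start: joints at [1.38, 0.689, -0.195, 1.565, 0.157, 0.902, -0.215], TCP at [0.139, -0.609, 0.25] pointing down, gripper open.
Joint ranges: [-3.01, 3.01], [-0.46, 2.08], [-1.47, 1.51], [0.13, 2.56], [-1, 4.14], [0.04, 2.09], [-2.66, 2.66]. Speed limits (rad/s): [2.57, 2.57, 3.14, 3.14, 3.14, 3.14, 3.14].

### API

Orientations are given as a unit quaternion [x, y, z, w].
In Python, from plant import * gives the robot as it stands. The module is installed in compiled form; this text tells all that it offers.
- The arm moves only by the tool send_rows, never from a script. Its argument "motion" is a list of rows, each an object of numbers: "x", "y", "z": the shift along the tool's x, y, z in cm; "rx", "ry", "rz": the turn, a rotation vector about the tool's x, y, z in rad; "jaw": the finger opening in cm, from 0 to 8.81. In form: [{"x": .., "y": .., "z": .., "rx": .., "ry": .., "rz": .., "jaw": ..}, ...]. A call has exactly 5 rows; each row shifts and turns the commanded pose from where the row before left it, along the tool's axes as they then stand; what a row does not reach is not made up. A row lasts 1/10 s, in which the tool goes at most 50 mm and 8.59 degrees, less where a joint would pass 70% of its speed; a pose out of reach is approached as far as the arm can. A call is refused whole if a number of a shift passes 5 or a number of a turn 0.15, either way. A call with a gripper value outside its range is refused whole. The fingers move at their own pace and stop on an object; "grip_force" is the grip in N (left out, the last holds). Time passes only in rows, so rows that do not move let the fingers close, or fill a call up. It gives the time, the measured TCP pose, the force, the opening and the grip force at its end, in the units of the state.
- get_state(): the state, without advancing time (a new reading comes with each control period).
- snapshot(name): name is "scene" or "top"; returns a dict with "img" (420x560x3 uint8, red, green, blue), "vertical_fov" (degrees; the focal length in pixels is half the picture's height over the tangent of half this angle, whatever the lens; pixels are square), "cx", "cy" (the principal point, pixels), "extrinsics" (4x4, takes a point from camera to world coordinates). Camera axes: x right, y up, looking along -z (the intrinsics and any distortion apply to the point x, -y, -z); pixel columns grow to the right and rows downward; lengths in m; the calibration is good to about 2 mm. A picture is of the moment at which its call begins. There is no depth.
- finish_job(): hands the job in; it is judged then, once.
The state is a dict: "clock": time; "q": joint angles; "qd": joint speeds; "joint_torque": joint torques, N m; "tool_pos": TCP position; "eef_rot": TCP orientation; "contact_force": force on the tool from outside, world axes, zero at the start; "moment": the same for the moment, N m; "opening": opening from 0.0 (shut) to 1.0 (fully open); "finger_force": force on a finger pad.
Only numpy, scipy, OpenCV 4.12 (cv2) and the standard library are available. Lean on these libraries where they do the work, as an engineer would, in place of code of your own. Each camera call takes 0.05 s, during which the arm holds its last target. There are 200 camera calls.

### The job

Set out the draining board for rinsed bottles. First push the steel catch dish along the cart to where the board's drain spigot will come, so that the spigot will end well inside the dish's rim; then slide the draining board outward on its stand, flat and without lifting or tipping it, until the line scored across it stands over the stand's front edge. Pulled out that far the board is nose-heavy, so keep hold of it and finish while still holding it level there (a colleague then tightens the thumbscrews); leave everything else on the cart where it is.

Things in the scene. Friction and masses are not known exactly. Their poses are not given: they have to be found in the camera images.
- stand: Steel stand, 200 x 140 mm, deck 100 mm above the cart. Origin on the cart below the middle of its front edge; +x points outward, the way the board is pulled (roughly to the robot's left), z up; it covers x -0.200 to 0. Its long sides rise 12 mm past the deck and guide the board (4 mm play each side), without lips. Two black thumbscrews stick out 20 mm from its near (+y) side
- stand_edge (a point): Middle of the stand's front edge, on the deck (100 mm above the cart), where the set line must come
- drip_point (a point): The point on the cart's surface straight below where the board's spigot will be once the board is set; it lies 130 mm out from the stand's front edge on the stand's centre line, and is not marked
- drain_board: Board on the stand, 0.5 to 0.8 kg: white deck 250 x 120 x 12 mm and a steel gutter 40 mm wide, 24 mm high at its end. Origin on the underside below the set line, +x outward, z up; from x -0.140 (tail) to +0.150. Four pegs 50 mm high at x 0.026 and 0.088. Centre of mass at x +0.037: stable at the start, tips with the line at the edge unless held (2 to 3 N down at the handle). Friction under 10 N
- set_line (a point): Middle of the set line, a dark line 2 mm wide scored straight across the top of the white deck and down its edges, behind the pegs; x = 0 of the board, 12 mm above its underside. At the start it lies 75 to 115 mm behind the stand's front edge
- handle (a point): Centre of the grip bar of the board's steel pull handle at its tail: a round bar 11 mm thick lying across the board (along its y), 75 mm free between its legs, centre 30 mm above the deck's top (142 mm above the cart), 115 mm behind the set line; free from above
- spigot (a point): Lower end of the drain spigot under the gutter: a steel tube 17 mm thick pointing down 25 mm below the board, at x = +0.130 of the board; its end is 75 mm above the cart
- catch_dish: Loose round open steel dish, 110 mm across the rim, 92 mm across the foot, 36 mm high, wall 3 mm, 0.15 to 0.3 kg; origin at the centre of its underside, on the cart. Too wide to be grasped across. The way to its spot is free, but the corner of the bottle tray is close by on the far side
- wine_glass: Bystander: tasting glass on a stem, 69 mm across, 135 mm high; origin under its centre; leave it
- tape_roll: Bystander: roll of tape lying flat, 68 mm across, 24 mm high; origin under its centre; leave it
- gasket: Bystander: flat cream ring, 51 mm across, 6 mm high; origin under its centre; leave it
- pen: Bystander: blue pen, 138 mm long, lying on the left of the cart beyond the dish; origin under its middle; leave it
- spanner: Bystander: spanner 194 mm long, 8 mm high, lying at the right end of the cart behind the stand; origin under its middle; leave it
- cork: Bystander: cork lying on its side, 24 mm thick, 44 mm long, at the cart's near right corner; origin under its middle; leave it

How it is judged:
By the outcome, as a careful person would: the job done as asked, in the order asked, and still so for the second after the job is handed in, while the arm keeps its last pose, push and grip.
It also fails if it takes over 51 s, if anything falls off the work surface, if the arm or the gripper's body presses on something with over 40 N, if the wrist force passes 120 N, or if a joint passes its speed limit or range.

## Working session

There is one attempt and no reset: what is moved stays moved. The work goes in short steps, Python scripts to look and compute and a tool call to move; the robot and the scene stay as the last step left them, time stands still between calls to the robot, and variables do not carry over. Pictures are saved under pics/ and viewed, at most 10 in all, crops included, and the job is handed in when it is done.

Besides the shell and the picture viewer there is one more tool, called as name(argument=value, ...) on one line, values as JSON. send_rows: Moves the arm, as the interface text tells. Its arguments: {"type":"object","properties":{"motion":{"type":"array"},"grip_force":{"type":"number"}},"required":["motion"]}

```bash
mkdir -p pics; cat > h.py <<'E'
from plant import *
import numpy as np, cv2, pickle
def grab(name, fn):
    s=snapshot(name); cv2.imwrite('pics/'+fn+'.png', cv2.cvtColor(s['img'],cv2.COLOR_RGB2BGR)); pickle.dump({k:v for k,v in s.items()},open(fn+'.pkl','wb')); return s
def ld(fn): return pickle.load(open(fn+'.pkl','rb'))
def pix2w(s,u,v,z):
    H=s['img'].shape[0]; f=H/2/np.tan(np.radians(s['vertical_fov'])/2)
    d=np.array([(u-s['cx'])/f,-(v-s['cy'])/f,-1.]); E=np.array(s['extrinsics'])
    d=E[:3,:3]@d; o=E[:3,3]; return o+d*(z-o[2])/d[2]
def w2pix(s,p):
    H=s['img'].shape[0]; f=H/2/np.tan(np.radians(s['vertical_fov'])/2)
    E=np.array(s['extrinsics']); c=E[:3,:3].T@(np.array(p)-E[:3,3])
    return np.array([s['cx']-f*c[0]/c[2], s['cy']+f*c[1]/c[2]])
E
python3 - <<'E'
from h import *
for n in ('scene','top'):
    s=grab(n,n+'0'); print({k:(np.round(v,3).tolist() if k!='img' else 0) for k,v in s.items()})
print(get_state())
E
```

```text
{'img': 0, 'vertical_fov': 49.47, 'cx': 285.783, 'cy': 212.357, 'extrinsics': [[-0.813, 0.245, -0.529, -0.107], [-0.582, -0.382, 0.717, 0.871], [-0.027, 0.891, 0.453, 0.68], [0.0, 0.0, 0.0, 1.0]]}
{'img': 0, 'vertical_fov': 53.747, 'cx': 277.231, 'cy': 208.373, 'extrinsics': [[-0.005, 0.975, -0.22, 0.339], [-1.0, -0.005, 0.002, -0.043], [0.001, 0.22, 0.975, 1.138], [0.0, 0.0, 0.0, 1.0]]}
{'clock': 0.1, 'q': array([ 1.37980401,  0.68995126, -0.19453785,  1.56616757,  0.15728185,
        0.90247827, -0.21511685]), 'qd': array([-0.0006328 , -0.00230201, -0.00177769, -0.00159513, -0.00085944,
        0.00145958,  0.00136193]), 'joint_torque': array([-3.52012801e-03, -5.28507614e+01, -1.27139322e+00, -1.53838491e+01,
       -5.25350275e-02,  2.04757802e-03,  5.75971058e-05]), 'tool_pos': array([ 0.13917643, -0.60878077,  0.24897804]), 'eef_rot': array([ 9.93686901e-01,  1.12185959e-01, -1.30809765e-04, -7.97038406e-04]), 'contact_force': array([0.40730609, 0.68785964, 0.41934679]), 'moment': array([-0.00141678,  0.02952898, -0.02658617]), 'finger_force': 0.0, 'opening': 0.9995732564685147}
```

View pics/top0.png

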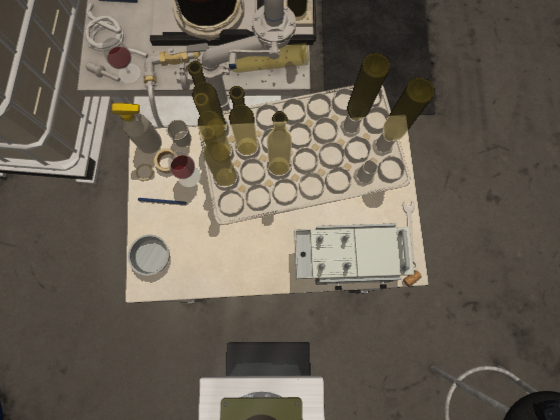

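View pics/scene0.png

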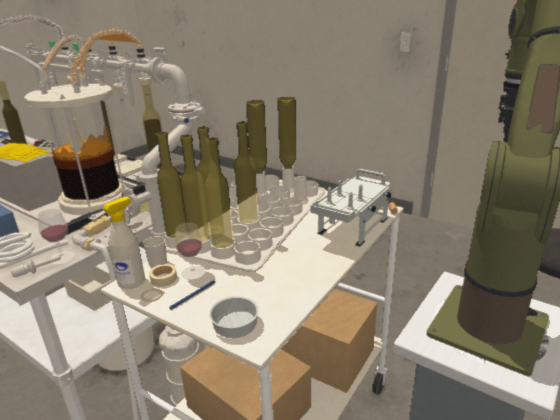

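```bash
python3 - <<'E'
from h import *
im=cv2.imread('pics/top0.png')
a=cv2.resize(im[210:300,285:425],None,fx=5.6,fy=5.6,interpolation=cv2.INTER_CUBIC);cv2.imwrite('pics/c1.png',a)
b=cv2.resize(im[220:290,115:215],None,fx=5,fy=5,interpolation=cv2.INTER_CUBIC)
c=cv2.imread('pics/scene0.png')
d=cv2.resize(c[165:250,305:405],None,fx=5,fy=5,interpolation=cv2.INTER_CUBIC)
W=np.zeros((425+350,500,3),np.uint8)
cv2.imwrite('pics/c2.png',np.hstack([cv2.resize(b,None,fx=.8,fy=.8),cv2.copyMakeBorder(cv2.resize(d,None,fx=.8,fy=.8)[:280],0,0,0,0,0)]) if 0 else d)
# dish rim fit later
cv2.imwrite('pics/c3.png',b)
E
```

```text
(no output)
```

View pics/c1.png

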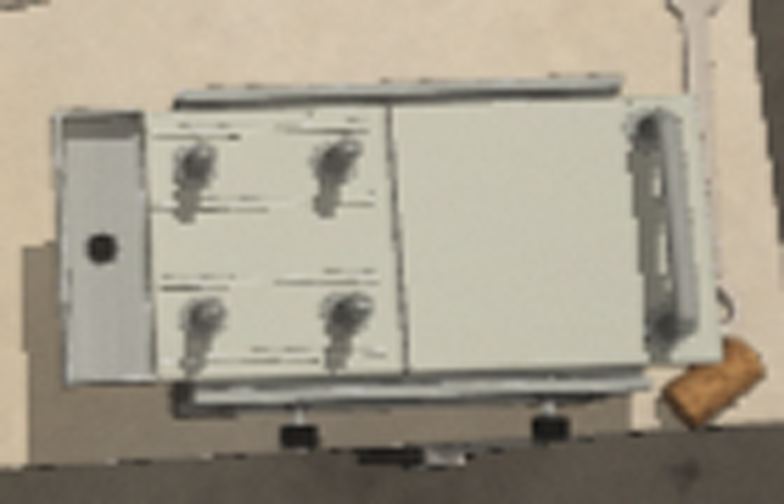

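View pics/c3.png

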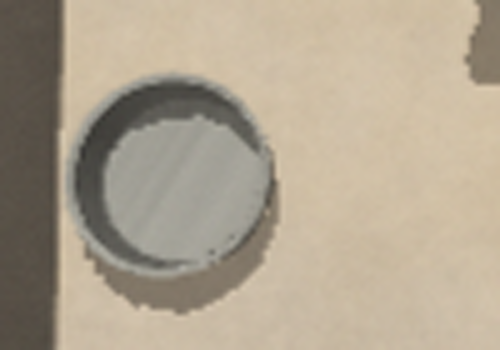

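```bash
python3 - <<'E'
from h import *
s=ld('top0')
def P(U,V,z,k=5.6,o=(285,210)): return pix2w(s,(U+.5)/k-.5+o[0],(V+.5)/k-.5+o[1],z)
for n,U,V,z in [('line far',390,103,.112),('line near',405,375,.112),('gut far',56,114,.124),('gut near',66,382,.124),('tail far',690,97,.112),('tail near',720,360,.112),
 ('bar far',668,115,.142),('bar near',686,328,.142),('railF front',175,97,.112),('railF back',620,82,.112),('railN front',193,395,.112),('railN back',648,380,.112),('drain hole',101,248,.105),('cork',712,385,.012)]:
    print(n,P(U,V,z)[:2].round(4))
print('dish',P(170,175,.036,5,(115,220)).round(4), P(67,175,.036,5,(115,220)).round(4),P(273,175,.036,5,(115,220)).round(4),P(170,72,.036,5,(115,220)).round(4),P(170,278,.036,5,(115,220)).round(4))
print('cart', [pix2w(s,u,v,0)[:2].round(3).tolist() for u,v in [(126,302),(428,286),(127,128),(410,186),(218,222)]])
s2=ld('scene0')
print(w2pix(s2,P(170,175,.036,5,(115,220))), w2pix(s2,P(390,103,.112)),w2pix(s2,P(405,375,.112)))
E
```

```text
line far [ 0.5194 -0.238 ]
line near [ 0.3988 -0.2389]
gut far [ 0.5131 -0.0876]
gut near [ 0.3959 -0.0902]
tail far [ 0.5214 -0.3727]
tail near [ 0.4045 -0.3771]
bar far [ 0.5082 -0.3529]
bar near [ 0.4162 -0.3539]
railF front [ 0.5226 -0.1416]
railF back [ 0.5284 -0.3418]
railN front [ 0.3907 -0.1461]
railN back [ 0.3961 -0.345 ]
drain hole [ 0.4558 -0.1076]
cork [ 0.3991 -0.405 ]
dish [0.4638 0.2975 0.036 ] [0.4641 0.3522 0.036 ] [0.4635 0.2427 0.036 ] [0.5192 0.301  0.036 ] [0.4097 0.2941 0.036 ]
cart [[0.341, 0.361], [0.379, -0.451], [0.841, 0.396], [0.66, -0.424], [0.558, 0.121]]
[234.8579812 310.0086194] [335.97071578 189.07451882] [372.36470155 198.00983658]
```

View pics/c2.png

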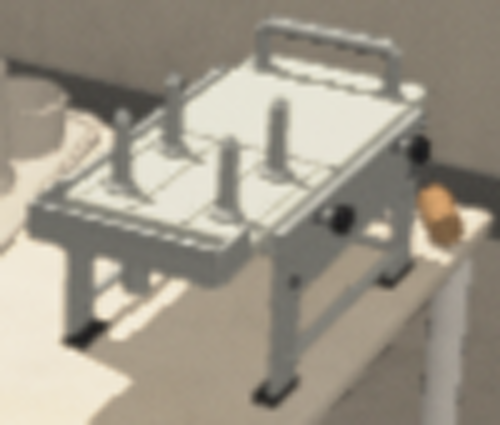

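Top view: the set line runs crop px (390,103)–(405,375), the bar (668,115)–(686,328), the rail fronts are at (175,97) and (193,395), and the dish rim centre is at (170,175) in its crop. Lengths match the given dimensions. The dish is at about (0.464, 0.298), the drip point at about (0.453, −0.014), and the slide is about 95 mm.

send_rows(motion=[{"x": 3.4, "y": -2.4, "z": 0, "rx": 0, "ry": 0, "rz": 0, "jaw": 8.8}, {"x": 3.4, "y": -2.4, "z": 0, "rx": 0, "ry": 0, "rz": 0, "jaw": 8.8}, {"x": 3.4, "y": -2.4, "z": 0, "rx": 0, "ry": 0, "rz": 0, "jaw": 8.8}, {"x": 3.4, "y": -2.4, "z": 0, "rx": 0, "ry": 0, "rz": 0, "jaw": 8.8}, {"x": 3.4, "y": -2.4, "z": 0, "rx": 0, "ry": 0, "rz": 0, "jaw": 8.8}])

```text
clock: 0.6
tool_pos: [0.2791, -0.4529, 0.2495]
eef_rot: [0.994, 0.112, -0.0, -0.0]
contact_force: [1.1, -0.1, -0.5]
opening: 0.996
finger_force: 0.0
```

send_rows(motion=[{"x": 3.4, "y": -2.4, "z": 0, "rx": 0, "ry": 0, "rz": 0, "jaw": 8.8}, {"x": 3.4, "y": -2.4, "z": 0, "rx": 0, "ry": 0, "rz": 0, "jaw": 8.8}, {"x": 3.4, "y": -2.4, "z": 0, "rx": 0, "ry": 0, "rz": 0, "jaw": 8.8}, {"x": 3.4, "y": -2.4, "z": 0, "rx": 0, "ry": 0, "rz": 0, "jaw": 8.8}, {"x": 3.4, "y": -2.4, "z": 0, "rx": 0, "ry": 0, "rz": 0, "jaw": 8.8}])

```text
clock: 1.1
tool_pos: [0.418, -0.2981, 0.2495]
eef_rot: [0.994, 0.112, -0.0, -0.0]
contact_force: [1.1, 0.6, -0.3]
opening: 0.997
finger_force: 0.0
```

send_rows(motion=[{"x": 0, "y": 0, "z": 0, "rx": 0, "ry": 0, "rz": -0.131, "jaw": 8.8}, {"x": 0, "y": 0, "z": 0, "rx": 0, "ry": 0, "rz": -0.131, "jaw": 8.8}, {"x": 0, "y": 0, "z": 0, "rx": 0, "ry": 0, "rz": -0.131, "jaw": 8.8}, {"x": 0, "y": 0, "z": 0, "rx": 0, "ry": 0, "rz": -0.131, "jaw": 8.8}, {"x": 0, "y": 0, "z": 0, "rx": 0, "ry": 0, "rz": -0.131, "jaw": 8.8}])

```text
clock: 1.6
tool_pos: [0.4171, -0.2994, 0.2494]
eef_rot: [0.904, 0.428, -0.0, -0.0]
contact_force: [-0.8, -0.2, -0.5]
opening: 1.0
finger_force: 0.0
```

send_rows(motion=[{"x": 0, "y": 0, "z": 0, "rx": 0, "ry": 0, "rz": -0.131, "jaw": 8.8}, {"x": 0, "y": 0, "z": 0, "rx": 0, "ry": 0, "rz": -0.131, "jaw": 8.8}, {"x": 0, "y": 0, "z": 0, "rx": 0, "ry": 0, "rz": -0.131, "jaw": 8.8}, {"x": 0, "y": 0, "z": 0, "rx": 0, "ry": 0, "rz": -0.131, "jaw": 8.8}, {"x": 0, "y": 0, "z": 0, "rx": 0, "ry": 0, "rz": -0.131, "jaw": 8.8}])

```text
clock: 2.1
tool_pos: [0.4169, -0.2995, 0.2494]
eef_rot: [0.718, 0.696, -0.0, -0.0]
contact_force: [0.1, -0.2, -0.5]
opening: 1.001
finger_force: 0.0
```

send_rows(motion=[{"x": 3.7, "y": 0, "z": 0, "rx": 0, "ry": 0, "rz": 0, "jaw": 8.8}, {"x": 3.7, "y": 0, "z": 0, "rx": 0, "ry": 0, "rz": 0, "jaw": 8.8}, {"x": 3.7, "y": 0, "z": 0, "rx": 0, "ry": 0, "rz": 0, "jaw": 8.8}, {"x": 3.7, "y": 0, "z": 0, "rx": 0, "ry": 0, "rz": 0, "jaw": 8.8}, {"x": 3.7, "y": 0, "z": 0, "rx": 0, "ry": 0, "rz": 0, "jaw": 8.8}])

```text
clock: 2.6
tool_pos: [0.4236, -0.1133, 0.2496]
eef_rot: [0.72, 0.694, -0.0, -0.0]
contact_force: [0.8, 0.7, 0.3]
opening: 1.003
finger_force: 0.0
```

send_rows(motion=[{"x": 3.7, "y": 0, "z": 0, "rx": 0, "ry": 0, "rz": 0, "jaw": 8.8}, {"x": 3.7, "y": 0, "z": 0, "rx": 0, "ry": 0, "rz": 0, "jaw": 8.8}, {"x": 3.7, "y": 0, "z": 0, "rx": 0, "ry": 0, "rz": 0, "jaw": 8.8}, {"x": 3.7, "y": 0, "z": 0, "rx": 0, "ry": 0, "rz": 0, "jaw": 8.8}, {"x": 3.7, "y": 0, "z": 0, "rx": 0, "ry": 0, "rz": 0, "jaw": 8.8}])

```text
clock: 3.1
tool_pos: [0.4303, 0.0716, 0.2496]
eef_rot: [0.72, 0.694, -0.0, -0.0]
contact_force: [0.0, -0.7, -0.0]
opening: 1.002
finger_force: 0.0
```

send_rows(motion=[{"x": 3.7, "y": 0, "z": 0, "rx": 0, "ry": 0, "rz": 0, "jaw": 8.8}, {"x": 3.7, "y": 0, "z": 0, "rx": 0, "ry": 0, "rz": 0, "jaw": 8.8}, {"x": 3.7, "y": 0, "z": 0, "rx": 0, "ry": 0, "rz": 0, "jaw": 8.8}, {"x": 3.7, "y": 0, "z": 0, "rx": 0, "ry": 0, "rz": 0, "jaw": 8.8}, {"x": 3.7, "y": 0, "z": 0, "rx": 0, "ry": 0, "rz": 0, "jaw": 8.8}])

```text
clock: 3.6
tool_pos: [0.437, 0.2564, 0.2494]
eef_rot: [0.72, 0.694, -0.0, 0.0]
contact_force: [0.2, -0.6, -0.6]
opening: 0.998
finger_force: 0.0
```

send_rows(motion=[{"x": 2.3, "y": 0.6, "z": 0, "rx": 0, "ry": 0, "rz": 0, "jaw": 8.8}, {"x": 2.3, "y": 0.6, "z": 0, "rx": 0, "ry": 0, "rz": 0, "jaw": 8.8}, {"x": 2.3, "y": 0.6, "z": 0, "rx": 0, "ry": 0, "rz": 0, "jaw": 8.8}, {"x": 2.3, "y": 0.6, "z": 0, "rx": 0, "ry": 0, "rz": 0, "jaw": 8.8}, {"x": 2.3, "y": 0.6, "z": 0, "rx": 0, "ry": 0, "rz": 0, "jaw": 8.8}])

```text
clock: 4.1
tool_pos: [0.4714, 0.3696, 0.2492]
eef_rot: [0.72, 0.694, -0.001, 0.0]
contact_force: [-0.1, 0.9, 0.4]
opening: 0.997
finger_force: 0.0
```

send_rows(motion=[{"x": 0, "y": 0, "z": 3, "rx": 0, "ry": 0, "rz": 0, "jaw": 8.8}, {"x": 0, "y": 0, "z": 3, "rx": 0, "ry": 0, "rz": 0, "jaw": 8.8}, {"x": 0, "y": 0, "z": 3, "rx": 0, "ry": 0, "rz": 0, "jaw": 8.8}, {"x": 0, "y": 0, "z": 3, "rx": 0, "ry": 0, "rz": 0, "jaw": 8.8}, {"x": 0, "y": 0, "z": 3, "rx": 0, "ry": 0, "rz": 0, "jaw": 8.8}])

```text
clock: 4.6
tool_pos: [0.4712, 0.3686, 0.0982]
eef_rot: [0.72, 0.694, -0.0, 0.0]
contact_force: [0.1, -0.2, 0.0]
opening: 1.002
finger_force: 0.0
```

send_rows(motion=[{"x": 0, "y": -0.1, "z": 1.5, "rx": 0, "ry": 0, "rz": 0, "jaw": 8.8}, {"x": 0, "y": -0.1, "z": 1.5, "rx": 0, "ry": 0, "rz": 0, "jaw": 8.8}, {"x": 0, "y": -0.1, "z": 1.5, "rx": 0, "ry": 0, "rz": 0, "jaw": 8.8}, {"x": 0, "y": -0.1, "z": 1.5, "rx": 0, "ry": 0, "rz": 0, "jaw": 8.8}, {"x": 0, "y": -0.1, "z": 1.5, "rx": 0, "ry": 0, "rz": 0, "jaw": 8.8}])

```text
clock: 5.1
tool_pos: [0.4664, 0.3691, 0.0237]
eef_rot: [0.72, 0.694, 0.0, 0.0]
contact_force: [0.5, 0.3, -0.1]
opening: 0.999
finger_force: 0.0
```

send_rows(motion=[{"x": -1, "y": 0, "z": 0, "rx": 0, "ry": 0, "rz": 0, "jaw": 8.8}, {"x": -1, "y": 0, "z": 0, "rx": 0, "ry": 0, "rz": 0, "jaw": 8.8}, {"x": -0.6, "y": 0, "z": 0, "rx": 0, "ry": 0, "rz": 0, "jaw": 8.8}, {"x": -0.6, "y": 0, "z": 0, "rx": 0, "ry": 0, "rz": 0, "jaw": 8.8}, {"x": -0.8, "y": 0, "z": 0, "rx": 0, "ry": 0, "rz": 0, "jaw": 8.8}])

```text
clock: 5.6
tool_pos: [0.4654, 0.3296, 0.0254]
eef_rot: [0.72, 0.694, 0.001, -0.0]
contact_force: [-0.4, 1.6, -0.6]
opening: 0.999
finger_force: 0.6
```

send_rows(motion=[{"x": -1, "y": 0, "z": 0, "rx": 0, "ry": 0, "rz": 0, "jaw": 8.8}, {"x": -1, "y": 0, "z": 0, "rx": 0, "ry": 0, "rz": 0, "jaw": 8.8}, {"x": -1, "y": 0, "z": 0, "rx": 0, "ry": 0, "rz": 0, "jaw": 8.8}, {"x": -1, "y": 0, "z": 0, "rx": 0, "ry": 0, "rz": 0, "jaw": 8.8}, {"x": -1, "y": 0, "z": 0, "rx": 0, "ry": 0, "rz": 0, "jaw": 8.8}])

```text
clock: 6.1
tool_pos: [0.4632, 0.2786, 0.0248]
eef_rot: [0.72, 0.694, 0.0, -0.0]
contact_force: [0.3, 2.0, 0.7]
opening: 0.998
finger_force: 1.2
```

```bash
python3 - <<'E'
from h import *
s=grab('top','top1')
im=cv2.imread('pics/top1.png')
cv2.imwrite('pics/c4.png',cv2.resize(im[185:305,115:275],None,fx=5,fy=5,interpolation=cv2.INTER_CUBIC))
E
```

```text
(no output)
```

View pics/c4.png

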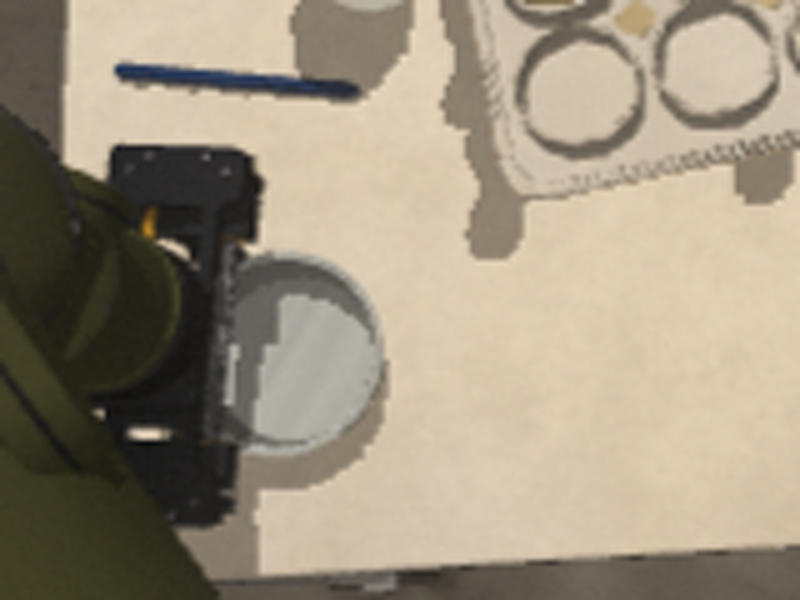

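```bash
python3 - <<'E'
from h import *
s=ld('top1'); P=lambda U,V,z: pix2w(s,(U+.5)/5-.5+115,(V+.5)/5-.5+185,z)
print('dish',P(280,354,.036), 'tcp',get_state()['tool_pos'])
s2=ld('scene0'); im=cv2.resize(cv2.imread('pics/scene0.png')[205:285,185:285],None,fx=6,fy=6,interpolation=cv2.INTER_CUBIC)
for h in (0,.03,.05,.07,.09):
    p=P(527,193,h); u=w2pix(s2,p); q=((u-[185,205])*6).astype(int); print(h,p.round(3),q)
    cv2.circle(im,tuple(int(i) for i in q),2,(0,0,255),-1)
    p=P(580,92,h); u=w2pix(s2,p); q=((u-[185,205])*6).astype(int); cv2.circle(im,tuple(int(i) for i in q),2,(255,0,0),-1)
cv2.imwrite('pics/c5.png',im)
E
```

```text
dish [0.46140377 0.23891662 0.036     ] tcp [0.46311956 0.27573157 0.02465215]
0 [0.555 0.115 0.   ] [425 398]
0.03 [0.549 0.111 0.03 ] [437 340]
0.05 [0.545 0.108 0.05 ] [446 300]
0.07 [0.541 0.105 0.07 ] [454 260]
0.09 [0.538 0.102 0.09 ] [463 220]
```

View pics/c5.png

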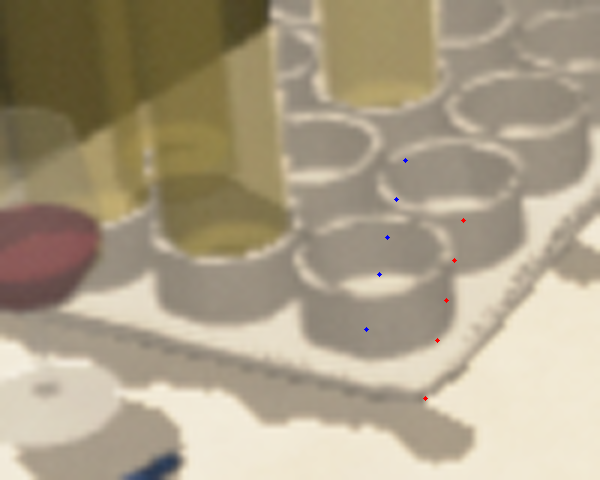

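send_rows(motion=[{"x": -1.1, "y": 0, "z": 0, "rx": 0, "ry": 0, "rz": 0, "jaw": 8.8}, {"x": -1.1, "y": 0, "z": 0, "rx": 0, "ry": 0, "rz": 0, "jaw": 8.8}, {"x": -1.1, "y": 0, "z": 0, "rx": 0, "ry": 0, "rz": 0, "jaw": 8.8}, {"x": -1.1, "y": 0, "z": 0, "rx": 0, "ry": 0, "rz": 0, "jaw": 8.8}, {"x": -1.1, "y": 0, "z": 0, "rx": 0, "ry": 0, "rz": 0, "jaw": 8.8}])

```text
clock: 6.65
tool_pos: [0.461, 0.223, 0.0246]
eef_rot: [0.72, 0.694, -0.0, 0.0]
contact_force: [-0.5, 0.9, -0.5]
opening: 0.999
finger_force: 1.1
```

send_rows(motion=[{"x": -1.1, "y": 0, "z": 0, "rx": 0, "ry": 0, "rz": 0, "jaw": 8.8}, {"x": -1.1, "y": 0, "z": 0, "rx": 0, "ry": 0, "rz": 0, "jaw": 8.8}, {"x": -1.1, "y": 0, "z": 0, "rx": 0, "ry": 0, "rz": 0, "jaw": 8.8}, {"x": -1.1, "y": 0, "z": 0, "rx": 0, "ry": 0, "rz": 0, "jaw": 8.8}, {"x": -1.1, "y": 0, "z": 0, "rx": 0, "ry": 0, "rz": 0, "jaw": 8.8}])

```text
clock: 7.15
tool_pos: [0.4591, 0.1683, 0.0247]
eef_rot: [0.72, 0.694, -0.0, 0.0]
contact_force: [0.8, 0.4, -1.2]
opening: 0.998
finger_force: 1.0
```

send_rows(motion=[{"x": -1.1, "y": 0, "z": 0, "rx": 0, "ry": 0, "rz": 0, "jaw": 8.8}, {"x": -1.1, "y": 0, "z": 0, "rx": 0, "ry": 0, "rz": 0, "jaw": 8.8}, {"x": -1.1, "y": 0, "z": 0, "rx": 0, "ry": 0, "rz": 0, "jaw": 8.8}, {"x": -1.1, "y": 0, "z": 0, "rx": 0, "ry": 0, "rz": 0, "jaw": 8.8}, {"x": -1.1, "y": 0, "z": 0, "rx": 0, "ry": 0, "rz": 0, "jaw": 8.8}])

```text
clock: 7.65
tool_pos: [0.4571, 0.1134, 0.0247]
eef_rot: [0.72, 0.694, -0.0, 0.0]
contact_force: [0.3, 2.2, -1.0]
opening: 1.001
finger_force: 1.0
```

send_rows(motion=[{"x": -1.1, "y": 0, "z": 0, "rx": 0, "ry": 0, "rz": 0, "jaw": 8.8}, {"x": -1.1, "y": 0, "z": 0, "rx": 0, "ry": 0, "rz": 0, "jaw": 8.8}, {"x": -1, "y": 0, "z": 0, "rx": 0, "ry": 0, "rz": 0, "jaw": 8.8}, {"x": -0.8, "y": 0, "z": 0, "rx": 0, "ry": 0, "rz": 0, "jaw": 8.8}, {"x": -0.6, "y": 0, "z": 0, "rx": 0, "ry": 0, "rz": 0, "jaw": 8.8}])

```text
clock: 8.15
tool_pos: [0.4554, 0.0671, 0.0247]
eef_rot: [0.72, 0.694, -0.0, 0.0]
contact_force: [1.0, 1.0, 0.5]
opening: 1.001
finger_force: 1.0
```

```bash
python3 - <<'E'
from h import *
s=grab('top','top2')
im=cv2.imread('pics/top2.png')
cv2.imwrite('pics/c6.png',cv2.resize(im[200:310,200:360],None,fx=5,fy=5,interpolation=cv2.INTER_CUBIC))
print(get_state()['tool_pos'])
E
```

```text
[0.45525018 0.06571175 0.02470225]
```

View pics/c6.png

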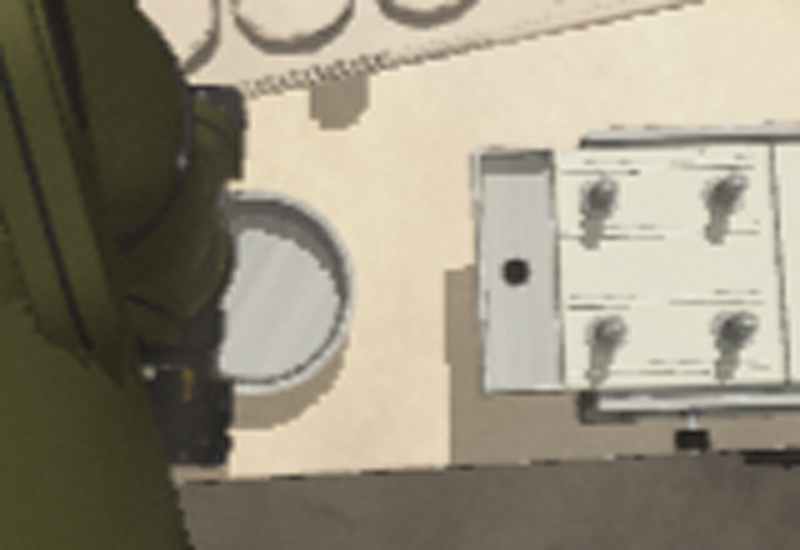

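send_rows(motion=[{"x": -1, "y": 0, "z": 0, "rx": 0, "ry": 0, "rz": 0, "jaw": 8.8}, {"x": -1, "y": 0, "z": 0, "rx": 0, "ry": 0, "rz": 0, "jaw": 8.8}, {"x": -0.8, "y": 0, "z": 0, "rx": 0, "ry": 0, "rz": 0, "jaw": 8.8}, {"x": -0.6, "y": 0, "z": 0, "rx": 0, "ry": 0, "rz": 0, "jaw": 8.8}, {"x": -0.5, "y": 0, "z": 0, "rx": 0, "ry": 0, "rz": 0, "jaw": 8.8}])

```text
clock: 8.7
tool_pos: [0.454, 0.0289, 0.0247]
eef_rot: [0.72, 0.694, 0.0, -0.0]
contact_force: [0.6, 1.6, -0.3]
opening: 1.001
finger_force: 0.8
```

send_rows(motion=[{"x": -0.3, "y": 0, "z": 0, "rx": 0, "ry": 0, "rz": 0, "jaw": 8.8}, {"x": -0.1, "y": 0, "z": 0, "rx": 0, "ry": 0, "rz": 0, "jaw": 8.8}, {"x": 0, "y": 0, "z": 0, "rx": 0, "ry": 0, "rz": 0, "jaw": 8.8}, {"x": 1, "y": 0, "z": 0, "rx": 0, "ry": 0, "rz": 0, "jaw": 8.8}, {"x": 2, "y": 0, "z": 0, "rx": 0, "ry": 0, "rz": 0, "jaw": 8.8}])

```text
clock: 9.2
tool_pos: [0.455, 0.0544, 0.0247]
eef_rot: [0.721, 0.693, -0.001, 0.001]
contact_force: [-0.1, -0.1, -1.1]
opening: 0.997
finger_force: 0.0
```

send_rows(motion=[{"x": 2, "y": 0, "z": 0, "rx": 0, "ry": 0, "rz": 0, "jaw": 8.8}, {"x": 1, "y": 0, "z": -1, "rx": 0, "ry": 0, "rz": 0, "jaw": 8.8}, {"x": 0, "y": 0, "z": -3, "rx": 0, "ry": 0, "rz": 0, "jaw": 8.8}, {"x": 0, "y": 0, "z": -3, "rx": 0, "ry": 0, "rz": 0, "jaw": 8.8}, {"x": 0, "y": 0, "z": -3, "rx": 0, "ry": 0, "rz": 0, "jaw": 8.8}])

```text
clock: 9.7
tool_pos: [0.4553, 0.0861, 0.1259]
eef_rot: [0.719, 0.695, -0.001, -0.001]
contact_force: [0.3, -0.5, -1.3]
opening: 1.001
finger_force: 0.0
```

send_rows(motion=[{"x": 0, "y": -1, "z": -3, "rx": 0, "ry": 0, "rz": 0, "jaw": 8.8}, {"x": 0, "y": -1, "z": -3, "rx": 0, "ry": 0, "rz": 0, "jaw": 8.8}, {"x": 0, "y": -1, "z": -3, "rx": 0, "ry": 0, "rz": 0, "jaw": 8.8}, {"x": 0, "y": -1, "z": -3, "rx": 0, "ry": 0, "rz": 0, "jaw": 8.8}, {"x": 0, "y": 0, "z": -1, "rx": 0, "ry": 0, "rz": 0, "jaw": 8.8}])

```text
clock: 10.2
tool_pos: [0.4154, 0.0879, 0.257]
eef_rot: [0.719, 0.695, 0.001, 0.001]
contact_force: [0.8, -0.1, -0.3]
opening: 1.0
finger_force: 0.0
```

```bash
python3 - <<'E'
from h import *
s=ld('top2'); P=lambda U,V,z: pix2w(s,(U+.5)/5-.5+200,(V+.5)/5-.5+200,z)
print('dish then',P(249,291.5,.036))
s=grab('top','top3'); b=grab('scene','scene3')
im=cv2.imread('pics/top3.png')
cv2.imwrite('pics/c7.png',cv2.resize(im[205:305,225:365],None,fx=5.6,fy=5.6,interpolation=cv2.INTER_CUBIC))
E
```

```text
dish then [0.45365054 0.0295185  0.036     ]
```

View pics/c7.png

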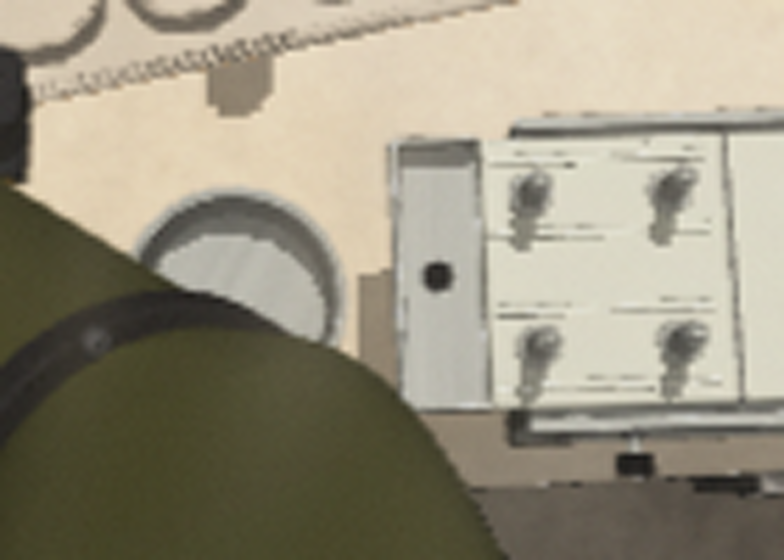

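send_rows(motion=[{"x": -3.9, "y": 0.1, "z": 0, "rx": 0, "ry": 0, "rz": 0, "jaw": 8.8}, {"x": -3.9, "y": 0.1, "z": 0, "rx": 0, "ry": 0, "rz": 0, "jaw": 8.8}, {"x": -3.9, "y": 0.1, "z": 0, "rx": 0, "ry": 0, "rz": 0, "jaw": 8.8}, {"x": -3.9, "y": 0.1, "z": 0, "rx": 0, "ry": 0, "rz": 0, "jaw": 8.8}, {"x": -3.9, "y": 0.1, "z": 0, "rx": 0, "ry": 0, "rz": 0, "jaw": 8.8}])

```text
clock: 10.8
tool_pos: [0.4137, -0.1099, 0.2533]
eef_rot: [0.72, 0.694, -0.001, -0.001]
contact_force: [0.6, 0.3, 0.2]
opening: 1.002
finger_force: 0.0
```

send_rows(motion=[{"x": -3.9, "y": 0.2, "z": 0, "rx": 0, "ry": 0, "rz": 0, "jaw": 8.8}, {"x": -3.9, "y": 0.2, "z": 0, "rx": 0, "ry": 0, "rz": 0, "jaw": 8.8}, {"x": -3.9, "y": 0.2, "z": 0, "rx": 0, "ry": 0, "rz": 0, "jaw": 8.8}, {"x": -3.9, "y": 0.2, "z": 0, "rx": 0, "ry": 0, "rz": 0, "jaw": 8.8}, {"x": -3.9, "y": 0.2, "z": 0, "rx": 0, "ry": 0, "rz": 0, "jaw": 8.8}])

```text
clock: 11.3
tool_pos: [0.4166, -0.3052, 0.2528]
eef_rot: [0.72, 0.694, -0.0, -0.001]
contact_force: [1.5, -0.2, -0.4]
opening: 0.995
finger_force: 0.0
```

send_rows(motion=[{"x": 0, "y": 0, "z": 0, "rx": 0, "ry": 0, "rz": 0.145, "jaw": 8.8}, {"x": 0, "y": 0, "z": 0, "rx": 0, "ry": 0, "rz": 0.145, "jaw": 8.8}, {"x": 0, "y": 0, "z": 0, "rx": 0, "ry": 0, "rz": 0.145, "jaw": 8.8}, {"x": 0, "y": 0, "z": 0, "rx": 0, "ry": 0, "rz": 0.145, "jaw": 8.8}, {"x": 0, "y": 0, "z": 0, "rx": 0, "ry": 0, "rz": 0.145, "jaw": 8.8}])

```text
clock: 11.8
tool_pos: [0.4167, -0.3035, 0.2528]
eef_rot: [0.92, 0.391, -0.001, -0.001]
contact_force: [0.0, 0.6, 0.7]
opening: 0.998
finger_force: 0.0
```

send_rows(motion=[{"x": 0, "y": 0, "z": 0, "rx": 0, "ry": 0, "rz": 0.145, "jaw": 8.8}, {"x": 0, "y": 0, "z": 0, "rx": 0, "ry": 0, "rz": 0.145, "jaw": 8.8}, {"x": 0, "y": 0, "z": 0, "rx": 0, "ry": 0, "rz": 0.145, "jaw": 8.8}, {"x": 0, "y": 0, "z": 0, "rx": 0, "ry": 0, "rz": 0.145, "jaw": 8.8}, {"x": 0, "y": 0, "z": 0, "rx": 0, "ry": 0, "rz": 0.145, "jaw": 8.8}])

```text
clock: 12.3
tool_pos: [0.4167, -0.3034, 0.2528]
eef_rot: [0.999, 0.039, -0.001, -0.001]
contact_force: [-0.1, -0.0, -0.0]
opening: 1.0
finger_force: 0.0
```

```bash
python3 - <<'E'
from h import *
s=ld('top3'); P=lambda U,V,z: pix2w(s,(U+.5)/5.6-.5+225,(V+.5)/5.6-.5+205,z)
print('dish c7',P(230,302,.036))
s=grab('top','top4'); st=get_state(); print(st['tool_pos'],2*np.arctan2(st['eef_rot'][1],st['eef_rot'][0]))
# circle on rectified cart image at z=.036 around dish
N=400; g=np.linspace(0,1,N); X,Y=np.meshgrid(.36+.2*g,-.11+.2*g,indexing='ij')
uv=np.array([[w2pix(s,(x,y,.036)) for x,y in zip(a,b)] for a,b in zip(X,Y)],np.float32)
r=cv2.remap(cv2.cvtColor(s['img'],cv2.COLOR_RGB2GRAY),uv[...,0],uv[...,1],cv2.INTER_CUBIC)
cv2.imwrite('pics/rect.png',r)
c=cv2.HoughCircles(cv2.GaussianBlur(r,(5,5),1),cv2.HOUGH_GRADIENT,1,50,param1=80,param2=12,minRadius=102,maxRadius=114)
print([(round(.36+.2*y/399,4),round(-.11+.2*x/399,4),round(q*.5,1)) for x,y,q in (c[0][:4] if c is not None else [])])
E
```

```text
dish c7 [ 0.45178287 -0.01363197  0.036     ]
[ 0.41683121 -0.30334402  0.25299822] 0.07385604749400972
[(np.float32(0.4495), np.float32(-0.015), np.float32(51.5))]
```

send_rows(motion=[{"x": 0.86, "y": 1.04, "z": 0, "rx": 0, "ry": 0, "rz": 0.009, "jaw": 8.8}, {"x": 0.86, "y": 1.04, "z": 0, "rx": 0, "ry": 0, "rz": 0.009, "jaw": 8.8}, {"x": 0.86, "y": 1.04, "z": 0, "rx": 0, "ry": 0, "rz": 0.009, "jaw": 8.8}, {"x": 0.86, "y": 1.04, "z": 0, "rx": 0, "ry": 0, "rz": 0.009, "jaw": 8.8}, {"x": 0.86, "y": 1.04, "z": 0, "rx": 0, "ry": 0, "rz": 0.009, "jaw": 8.8}])

```text
clock: 12.85
tool_pos: [0.4635, -0.3528, 0.2529]
eef_rot: [1.0, 0.021, -0.001, -0.0]
contact_force: [-0.3, 0.5, -0.4]
opening: 0.999
finger_force: 0.0
```

send_rows(motion=[{"x": 0, "y": 0, "z": 1.6, "rx": 0, "ry": 0, "rz": 0, "jaw": 8.8}, {"x": 0, "y": 0, "z": 1.6, "rx": 0, "ry": 0, "rz": 0, "jaw": 8.8}, {"x": 0, "y": 0, "z": 1.6, "rx": 0, "ry": 0, "rz": 0, "jaw": 8.8}, {"x": 0, "y": 0, "z": 1.6, "rx": 0, "ry": 0, "rz": 0, "jaw": 8.8}, {"x": 0, "y": 0, "z": 1.6, "rx": 0, "ry": 0, "rz": 0, "jaw": 8.8}])

```text
clock: 13.35
tool_pos: [0.463, -0.3523, 0.1723]
eef_rot: [1.0, 0.021, -0.001, -0.0]
contact_force: [0.8, 0.3, -0.5]
opening: 1.001
finger_force: 0.0
```

```bash
python3 - <<'E'
from h import *
st=get_state(); print(st['tool_pos'],2*np.arctan2(st['eef_rot'][1],st['eef_rot'][0]),st['eef_rot'],st['contact_force'])
E
```

```text
[ 0.46298925 -0.35227745  0.17234185] 0.04279547524510813 [ 9.99770203e-01  2.13960861e-02 -1.24144313e-03 -4.55493601e-04] [ 0.75560409  0.27021622 -0.48513294]
```

send_rows(motion=[{"x": 0, "y": 0.02, "z": 0.76, "rx": 0, "ry": 0, "rz": 0.003, "jaw": 8.8}, {"x": 0, "y": 0.02, "z": 0.76, "rx": 0, "ry": 0, "rz": 0.003, "jaw": 8.8}, {"x": 0, "y": 0.02, "z": 0.76, "rx": 0, "ry": 0, "rz": 0.003, "jaw": 8.8}, {"x": 0, "y": 0.02, "z": 0.76, "rx": 0, "ry": 0, "rz": 0.003, "jaw": 8.8}, {"x": 0, "y": 0.02, "z": 0.76, "rx": 0, "ry": 0, "rz": 0.003, "jaw": 8.8}])

```text
clock: 13.85
tool_pos: [0.4637, -0.3537, 0.1364]
eef_rot: [1.0, 0.012, 0.0, 0.0]
contact_force: [-0.3, -0.4, 0.6]
opening: 0.998
finger_force: 0.0
```

send_rows(motion=[{"x": 0, "y": 0, "z": 0, "rx": 0, "ry": 0, "rz": 0, "jaw": 3}, {"x": 0, "y": 0, "z": 0, "rx": 0, "ry": 0, "rz": 0, "jaw": 2.2}, {"x": 0, "y": 0, "z": 0, "rx": 0, "ry": 0, "rz": 0, "jaw": 1.6}, {"x": 0, "y": 0, "z": 0, "rx": 0, "ry": 0, "rz": 0, "jaw": 1.2}, {"x": 0, "y": 0, "z": 0, "rx": 0, "ry": 0, "rz": 0, "jaw": 0.8}], grip_force=20)

```text
clock: 14.35
tool_pos: [0.4637, -0.3536, 0.1371]
eef_rot: [1.0, 0.012, 0.0, 0.0]
contact_force: [-0.1, 0.4, -0.4]
opening: 0.57
finger_force: 0.0
```

send_rows(motion=[{"x": 0, "y": 0, "z": 0, "rx": 0, "ry": 0, "rz": 0, "jaw": 0.5}, {"x": 0, "y": 0, "z": 0, "rx": 0, "ry": 0, "rz": 0, "jaw": 0.5}, {"x": 0, "y": 0, "z": 0, "rx": 0, "ry": 0, "rz": 0, "jaw": 0.5}, {"x": 0, "y": 0, "z": 0, "rx": 0, "ry": 0, "rz": 0, "jaw": 0.5}, {"x": 0, "y": 0, "z": 0, "rx": 0, "ry": 0, "rz": 0, "jaw": 0.5}], grip_force=40)

```text
clock: 14.85
tool_pos: [0.4635, -0.3525, 0.1366]
eef_rot: [1.0, 0.013, -0.0, -0.001]
contact_force: [0.0, -0.1, 0.9]
opening: 0.117
finger_force: 22.6
```

```bash
python3 - <<'E'
from h import *
st=get_state(); print(st)
E
```

```text
{'clock': 14.85, 'q': array([ 0.75670232,  0.8009737 , -0.32133207,  1.78865823,  0.40033446,
        0.61771722, -1.34890186]), 'qd': array([-0.00611829, -0.00012495,  0.0068722 , -0.00476846,  0.00013331,
        0.00731458, -0.00071392]), 'joint_torque': array([ 2.69513994e+00, -5.18943894e+01, -8.34921375e-01, -1.22634798e+01,
        6.25517964e-01, -4.41685142e-01, -1.72917213e-02]), 'tool_pos': array([ 0.46354786, -0.35246849,  0.13664824]), 'eef_rot': array([ 9.99919584e-01,  1.26575186e-02, -2.03889297e-04, -7.55933627e-04]), 'contact_force': array([ 0.02580521, -0.06388749,  0.89330541]), 'moment': array([-0.59600885,  0.17984843,  0.07258608]), 'finger_force': 22.561081275343895, 'opening': 0.1174034077915548}
```

send_rows(motion=[{"x": 0, "y": -0.3, "z": 0, "rx": 0, "ry": 0, "rz": 0, "jaw": 0.5}, {"x": 0, "y": -0.6, "z": 0, "rx": 0, "ry": 0, "rz": 0, "jaw": 0.5}, {"x": 0, "y": -0.6, "z": 0, "rx": 0, "ry": 0, "rz": 0, "jaw": 0.5}, {"x": 0, "y": -0.6, "z": 0, "rx": 0, "ry": 0, "rz": 0, "jaw": 0.5}, {"x": 0, "y": -0.6, "z": 0, "rx": 0, "ry": 0, "rz": 0, "jaw": 0.5}])

```text
clock: 15.35
tool_pos: [0.463, -0.3263, 0.1369]
eef_rot: [1.0, 0.012, 0.0, 0.0]
contact_force: [1.2, -3.2, 0.2]
opening: 0.105
finger_force: 40.1
```

```bash
python3 - <<'E'
from h import *
st=get_state(); print(st['tool_pos'],st['eef_rot'],st['contact_force'],st['moment'],st['finger_force'])
E
```

```text
[ 0.4629573  -0.32625106  0.13685718] [9.99922593e-01 1.24381886e-02 1.28357002e-04 2.86539026e-04] [ 1.15640484 -3.17772904  0.21175213] [-0.73473987 -0.01894027  0.04735127] 40.068871825933456
```

send_rows(motion=[{"x": 0, "y": -0.6, "z": 0.01, "rx": 0, "ry": 0, "rz": 0, "jaw": 0.5}, {"x": 0, "y": -0.6, "z": 0.01, "rx": 0, "ry": 0, "rz": 0, "jaw": 0.5}, {"x": 0, "y": -0.6, "z": 0.01, "rx": 0, "ry": 0, "rz": 0, "jaw": 0.5}, {"x": 0, "y": -0.6, "z": 0.01, "rx": 0, "ry": 0, "rz": 0, "jaw": 0.5}, {"x": 0, "y": -0.6, "z": 0.01, "rx": 0, "ry": 0, "rz": 0, "jaw": 0.5}])

```text
clock: 15.85
tool_pos: [0.4624, -0.2968, 0.1366]
eef_rot: [1.0, 0.012, 0.0, 0.001]
contact_force: [0.3, -6.1, 2.7]
opening: 0.107
finger_force: 40.1
```

send_rows(motion=[{"x": 0, "y": -0.6, "z": 0, "rx": 0, "ry": 0, "rz": 0, "jaw": 0.5}, {"x": 0, "y": -0.6, "z": 0, "rx": 0, "ry": 0, "rz": 0, "jaw": 0.5}, {"x": 0, "y": -0.6, "z": 0, "rx": 0, "ry": 0, "rz": 0, "jaw": 0.5}, {"x": 0, "y": -0.5, "z": 0, "rx": 0, "ry": 0, "rz": 0, "jaw": 0.5}, {"x": 0, "y": -0.3, "z": 0, "rx": 0, "ry": 0, "rz": 0, "jaw": 0.5}])

```text
clock: 16.35
tool_pos: [0.4618, -0.2707, 0.1367]
eef_rot: [1.0, 0.012, 0.0, 0.001]
contact_force: [0.2, -6.2, 3.8]
opening: 0.103
finger_force: 40.1
```

```bash
python3 - <<'E'
from h import *
s=grab('top','top5'); b=grab('scene','scene5')
st=get_state(); print(st['tool_pos'],st['eef_rot'],st['contact_force'],st['moment'],st['finger_force'])
A=cv2.resize(cv2.imread('pics/top5.png')[205:305,225:385],None,fx=5,fy=5,interpolation=cv2.INTER_CUBIC)[:500]
B=cv2.imread('pics/scene5.png')
cv2.imwrite('pics/c8.png',A); cv2.imwrite('pics/c9.png',cv2.resize(B[165:285,255:415],None,fx=5,fy=5,interpolation=cv2.INTER_CUBIC))
E
```

```text
[ 0.46186817 -0.27023065  0.13667052] [9.99920631e-01 1.25892250e-02 4.15623159e-04 2.66257253e-04] [ 0.25530972 -4.21693309  3.11847611] [-0.72800862 -0.07058834  0.03718893] 40.09413577616215
```

send_rows(motion=[{"x": 0, "y": -0.3, "z": 0, "rx": 0, "ry": 0, "rz": 0, "jaw": 0.5}, {"x": 0, "y": -0.3, "z": 0, "rx": 0, "ry": 0, "rz": 0, "jaw": 0.5}, {"x": 0, "y": -0.3, "z": 0, "rx": 0, "ry": 0, "rz": 0, "jaw": 0.5}, {"x": 0, "y": -0.2, "z": 0, "rx": 0, "ry": 0, "rz": 0, "jaw": 0.5}, {"x": 0, "y": 0, "z": 0, "rx": 0, "ry": 0, "rz": 0, "jaw": 0.5}])

```text
clock: 16.95
tool_pos: [0.4616, -0.2601, 0.1367]
eef_rot: [1.0, 0.012, 0.001, 0.001]
contact_force: [0.2, -5.5, 5.0]
opening: 0.11
finger_force: 40.1
```

```bash
python3 - <<'E'
from h import *
s=grab('top','top6'); b=grab('scene','scene6')
st=get_state(); print(st['tool_pos'],st['eef_rot'],st['contact_force'],st['moment'],st['finger_force'])
f=lambda n,r,c,k:cv2.resize(cv2.imread(n)[r[0]:r[1],c[0]:c[1]],None,fx=k,fy=k,interpolation=cv2.INTER_CUBIC)
A=f('pics/top6.png',(215,295),(230,350),5)   # 600x400
B=f('pics/top6.png',(224,294),(290,330),5)
C=f('pics/scene6.png',(170,290),(265,375),5) # 550x600
A=f('pics/top6.png',(225,300),(240,340),4) # 400x300
A=cv2.copyMakeBorder(A,0,600-A.shape[0],0,0,cv2.BORDER_CONSTANT)
C=f('pics/scene6.png',(185,305),(290,370),5) # 400x600
cv2.imwrite('pics/c10.png',np.hstack([A,C]))
E
```

```text
[ 0.4615547  -0.26011969  0.13669019] [9.99926329e-01 1.21137218e-02 4.91285318e-04 5.93914331e-04] [-0.02813873 -5.007039    4.75426396] [-1.074661   -0.05163359  0.01299818] 40.103729814291
```

View pics/c10.png

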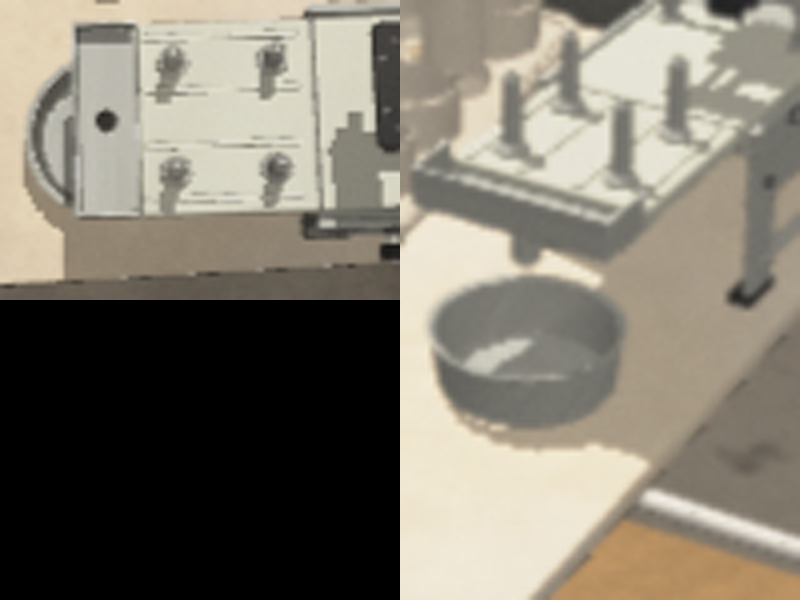

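```bash
python3 - <<'E'
from h import *
def rect(n,xs,ys,z):
    s=ld(n); g=cv2.cvtColor(s['img'],cv2.COLOR_RGB2GRAY)
    uv=np.array([[w2pix(s,(x,y,z)) for y in ys] for x in xs],np.float32)
    return cv2.remap(g,uv[...,0],uv[...,1],cv2.INTER_LINEAR)
ys=np.arange(-.165,-.125,.001)
print('line y (darkest) by x')
for x in np.arange(.405,.52,.01):
    p=rect('top6',[x],ys,.112)[0].astype(float); m=(ys<-.134)
    w=np.clip(np.median(p[m])-p-8,0,None)*m; print(round(x,3), round((w*ys).sum()/max(w.sum(),1),4), int(p[m].min()))
y0=np.arange(-.262,-.215,.001); L=[]
for x in np.arange(.41,.52,.01):
    p=rect('top0',[x],y0,.112)[0].astype(float); w=np.clip(np.median(p)-p-8,0,None); L.append((w*y0).sum()/max(w.sum(),1))
print('start line',np.round(L,4))
yy=np.arange(-.16,-.128,.002); print(yy.round(3))
for n in ('top0','top6'):
  for x in (.518,.520,.522,.524,.526,.387,.389,.391,.393,.395): print(n,x,rect(n,[x],yy,.112)[0].tolist())
E
```

```text
line y (darkest) by x
0.405 -0.1598 130
0.415 -0.1604 130
0.425 -0.159 131
0.435 -0.1587 131
0.445 -0.1584 132
0.455 -0.1482 157
0.465 -0.1466 166
0.475 -0.146 158
0.485 -0.1457 149
0.495 -0.146 153
0.505 -0.1452 168
0.515 -0.1451 148
start line [-0.2281 -0.2237 -0.2242 -0.2276 -0.2387 -0.2378 -0.2375 -0.2365 -0.2226
 -0.2236 -0.236  -0.2352]
[-0.16  -0.158 -0.156 -0.154 -0.152 -0.15  -0.148 -0.146 -0.144 -0.142
 -0.14  -0.138 -0.136 -0.134 -0.132 -0.13 ]
top0 0.518 [97, 96, 96, 96, 95, 99, 102, 105, 102, 92, 143, 175, 190, 193, 193, 194]
top0 0.52 [86, 81, 82, 83, 83, 84, 85, 84, 80, 77, 150, 184, 192, 193, 194, 193]
top0 0.522 [147, 145, 147, 149, 149, 150, 149, 141, 133, 136, 175, 189, 194, 195, 194, 195]
top0 0.524 [165, 166, 166, 167, 168, 169, 167, 165, 167, 174, 187, 194, 196, 197, 195, 195]
top0 0.526 [161, 161, 168, 177, 180, 181, 180, 182, 186, 191, 192, 194, 196, 196, 195, 195]
top0 0.387 [99, 101, 105, 108, 109, 108, 102, 86, 75, 69, 63, 63, 87, 110, 118, 120]
top0 0.389 [160, 160, 159, 160, 160, 158, 146, 100, 71, 58, 53, 57, 85, 111, 119, 120]
top0 0.391 [164, 164, 163,
[... 404 characters left out ...]
 0.522 [164, 163, 164, 165, 165, 166, 165, 158, 149, 151, 192, 208, 212, 213, 213, 213]
top6 0.524 [185, 185, 185, 186, 187, 188, 187, 184, 185, 193, 206, 213, 215, 215, 215, 215]
top6 0.526 [179, 178, 187, 197, 201, 201, 200, 201, 205, 210, 213, 214, 215, 215, 215, 215]
top6 0.387 [86, 88, 108, 115, 119, 120, 114, 95, 82, 75, 68, 68, 96, 122, 132, 133]
top6 0.389 [112, 112, 156, 173, 178, 177, 163, 110, 78, 62, 56, 62, 94, 122, 132, 134]
top6 0.391 [108, 111, 157, 176, 180, 175, 159, 108, 69, 54, 52, 58, 80, 117, 131, 134]
top6 0.393 [97, 99, 111, 122, 130, 131, 121, 86, 61, 53, 53, 63, 93, 123, 132, 134]
top6 0.395 [103, 103, 106, 111, 113, 114, 109, 88, 75, 70, 67, 74, 103, 121, 125, 127]
```

```bash
cat > m.py <<'E'
from h import *
import sys
def rect(n,xs,ys,z):
    s=ld(n); g=cv2.cvtColor(s['img'],cv2.COLOR_RGB2GRAY)
    uv=np.array([[w2pix(s,(x,y,z)) for y in ys] for x in xs],np.float32)
    return cv2.remap(g,uv[...,0],uv[...,1],cv2.INTER_CUBIC).astype(float)
def line(n,c):
    X=np.arange(.41,.516,.004); ys=np.arange(c-.009,c+.0091,.0005); R=rect(n,X,ys,.112); o=[]
    for x,p in zip(X,R):
        b=np.interp(ys,[ys[0],ys[-1]],[p[:5].mean(),p[-5:].mean()]); w=np.clip(b-p-10,0,None)
        k=np.argmin(p-b); w[abs(ys-ys[k])>.004]=0
        if w.sum()>20: o.append((x,(w*ys).sum()/w.sum()))
    o=np.array(o); f=np.polyfit(o[:,0],o[:,1],1)
    for _ in range(3):
        r=o[:,1]-np.polyval(f,o[:,0]); g=abs(r)<.0015; f=np.polyfit(o[g,0],o[g,1],1)
    print(n,'slope',f[0].round(3),'y@.4575',np.polyval(f,.4575).round(4),g.sum(),len(g))
E
python3 - <<'E'
from m import *
line('top0',-.238); line('top5',-.156); line('top6',-.146)
E
```

```text
top0 slope 0.029 y@.4575 -0.2381 27 27
top5 slope 0.026 y@.4575 -0.1573 27 27
top6 slope 0.023 y@.4575 -0.1467 27 27
```

send_rows(motion=[{"x": 0, "y": -0.1, "z": 0, "rx": 0, "ry": 0, "rz": 0, "jaw": 0.5}, {"x": 0, "y": -0.1, "z": 0, "rx": 0, "ry": 0, "rz": 0, "jaw": 0.5}, {"x": 0, "y": 0, "z": 0, "rx": 0, "ry": 0, "rz": 0, "jaw": 0.5}, {"x": 0, "y": 0, "z": 0, "rx": 0, "ry": 0, "rz": 0, "jaw": 0.5}, {"x": 0, "y": 0, "z": 0, "rx": 0, "ry": 0, "rz": 0, "jaw": 0.5}])

```text
clock: 17.55
tool_pos: [0.4615, -0.2586, 0.1368]
eef_rot: [1.0, 0.012, 0.001, 0.001]
contact_force: [0.3, -7.1, 4.2]
opening: 0.107
finger_force: 40.1
```

```bash
python3 - <<'E'
from m import *
grab('top','top7'); line('top7',-.145)
st=get_state(); print(st['tool_pos'],st['eef_rot'],st['contact_force'],st['moment'],st['qd'].round(3))
E
```

```text
top7 slope 0.027 y@.4575 -0.1452 27 27
[ 0.46153229 -0.25861199  0.13676729] [9.99928725e-01 1.18918964e-02 5.88870599e-04 8.83813613e-04] [-0.05612386 -6.60366067  4.27330443] [-1.26448479 -0.00350747  0.00722423] [ 0.002 -0.001 -0.001 -0.001  0.    -0.001 -0.   ]
```

```bash
python3 -c "
from plant import *
print(finish_job())"
```

```text
the job is handed in; nothing more can be done
None
```

The job is handed in at about 17.6 s: the catch dish is about 3 mm from under the spigot, and the set line is within about 2 mm of the stand's front edge, with the arm still holding the board level by its handle. Nothing else on the cart was touched.

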